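# Sort soft from firm vibration dampers

## Task

Four look-alike vibration dampers stand on the cardboard sheet. Find out by gently squeezing them between the fingers which are soft and which are firm: seat each firm one fully down, upright, in its own round nest of the grey tray, and put each soft one into the cardboard reject box. Do not squeeze or press hard, and leave the screwdriver, the jar and the tape roll alone.

Things in the scene. Friction and masses are not known exactly. Their poses are not given: they have to be found in the camera images.
- spot0 (a point): centre of the top of one of four white paper spots (48 mm diameter) on the sheet; at the start a damper stands upright on each, its foot within 3 mm of the centre, its own x within 0.1 rad of the sheet's x. Damper: black round foot 30 mm diameter, 18 mm tall, lower edge chamfered 3 mm; a black plate 40 (x) x 26 (y) mm from 18 to 24 mm up; two steel jaw plates on it from 24 to 54 mm up
- spot1 (a point): another spot with a damper. On every damper the jaw plates are 12 mm thick (x), 28 mm wide (y), with a rubber core between, 46 mm over their outer faces at rest (x -23 to +23 mm from the foot's axis). The jaw at -x is fixed; the one at +x slides up to 8 mm towards it and springs back. Grip from above with the fingers closing along x, fingertips 26 mm or more above the foot's underside; about 130 g
- spot2 (a point): another spot with a damper. Two of the four dampers are soft, two firm, on any of the spots; they look the same. A soft one yields about 1 mm per 1.5 N and is fully down (38 mm over the jaws) at 12 N. A firm one yields about 1 mm per 15 N: the gripper then reads about 44 to 45 mm at 20 N, 42 to 43 mm at 40 N
- spot3 (a point): another spot with a damper. More than 60 N from a finger damages any damper. The spots are fixed to the sheet; the dampers' own poses are not reported
- sheet: cardboard sheet lying on the bench, 220 (x) x 200 (y) x 3 mm, fixed; origin: centre of its underside, axes along its sides. The four dampers stand on it, in two rows: centres 130 mm apart in x, 110 mm in y
- tray: grey plastic nest tray, 100 (x) x 190 (y) x 20 mm high, fixed; origin: centre of its underside. Two round nests 90 mm apart along its y. Pressing on it (or on the reject box) with more than 60 N damages it
- tray_hole0 (a point): centre of the mouth of one nest, on the tray's top (20 mm above the bench): 36 mm diameter, 16 mm deep; a seated damper's foot rests on the nest floor, 4 mm above the bench
- tray_hole1 (a point): the same for the other nest
- bin: open cardboard reject box, 130 (x) x 190 (y) x 50 mm high, walls 4 mm, fixed; origin: centre of its underside. Has room for two or more dampers, lying or standing
- screwdriver: loose screwdriver with a blue handle lying on the bench beyond the work; origin at its middle, x along it; leave alone
- jar: loose closed jar, 60 mm diameter, 90 mm tall; origin: centre of its underside; leave alone
- tape: loose yellow tape roll lying flat, 90 mm outside diameter, 25 mm high; origin: centre of its underside; leave alone
Mind the look-alikes: they are no part of the job. Leave any green look-alike of the bin alone. Of the things that look like the tray, take the one that is farthest to the robot's left at the start.

How it is judged:
At the end, for the whole second after the job is handed in: Each firm damper stands in its own tray nest: upright within 0.12 rad, within 6 mm of the nest axis, its black plate centred under 29 mm above the bench (foot on the nest floor within 4 mm). Each soft damper lies or stands in the reject box: its black plate between the walls, under 75 mm ((((horizontal distance between firm_a_c1 and tray_hole0 below 0.006 m and height (world z) of firm_a_c1 below 0.029 m and angle between firm_a_c1's own z axis and vertical below 0.12 rad) and (horizontal distance between firm_b_c1 and tray_hole1 below 0.006 m and height (world z) of firm_b_c1 below 0.029 m and angle between firm_b_c1's own z axis and vertical below 0.12 rad)) or ((horizontal distance between firm_a_c1 and tray_hole1 below 0.006 m and height (world z) of firm_a_c1 below 0.029 m and angle between firm_a_c1's own z axis and vertical below 0.12 rad) and (horizontal distance between firm_b_c1 and tray_hole0 below 0.006 m and height (world z) of firm_b_c1 below 0.029 m and angle between firm_b_c1's own z axis and vertical below 0.12 rad))) and x of soft_a_c1 in the frame of bin between -0.062 and 0.062 m and y of soft_a_c1 in the frame of bin between -0.092 and 0.092 m and height (world z) of each of soft_a_c1, soft_b_c1 below 0.075 m and x of soft_b_c1 in the frame of bin between -0.062 and 0.062 m and y of soft_b_c1 in the frame of bin between -0.092 and 0.092 m); the robot touches nothing.
It fails at once if a finger squeezes a damper with more than 60 N (contact force between the fingers and soft_a_c2 above 60 N or contact force between the fingers and soft_a_pad_c0 above 60 N or contact force between the fingers and soft_b_c2 above 60 N or contact force between the fingers and soft_b_pad_c0 above 60 N or contact force between the fingers and firm_a_c2 above 60 N or contact force between the fingers and firm_a_pad_c0 above 60 N or contact force between the fingers and firm_b_c2 above 60 N or contact force between the fingers and firm_b_pad_c0 above 60 N).
It fails at once if the tray or the reject box is pressed with more than 60 N (contact force between any of tray, bin and anything else above 60 N).
It fails at once if the screwdriver, jar or tape roll is moved more than 30 mm (distance of any of screwdriver, jar, tape from where it was at the start of the episode above 0.03 m).
It also fails if it takes over 66 s, if anything falls off the work surface, if the arm or the gripper's body presses on something with over 40 N, if the wrist force passes 120 N, or if a joint passes its speed limit or range.

## Robot

A 6-joint arm with a two-finger parallel gripper is mounted at the origin on the work surface. World frame = base frame: x ahead of the robot, y to its left, z up, the work surface at z = 0. Lengths are in m, angles in rad, forces in N, time in s.
With the tool pointing down it reaches from about 0.4 to 0.825 m from the base axis. Payload 7 kg.
Tool frame: the origin (TCP) lies on the centre line of the jaws, within the pads' length; the fingertips stand 14 mm ahead of it and the grasp point (between the pads) lies 5 mm behind it; z points along the fingers, y is the line along which they close (so a half turn about z gives the same grasp; the last joint's range is limited). The gripper opens to 88 mm and grips with 3 to 60 N. Pads are 19 mm wide; open, the fingers measure 130 mm over their backs; the gripper's body (78 mm by 193 mm) begins 47 mm behind the grasp point.
Start: joints at [-0.956, 0.359, 0.012, 0, -1.224, -0.288], TCP at [0.217, -0.639, 0.211] pointing down, gripper open.
Joint ranges: [-3.07, 3.07], [-1.43, 2.12], [-1.02, 1.25], [-3.03, 1.67], [-3.05, -0], [-3.03, 3.03]. Speed limits (rad/s): [2.39, 2.39, 3.01, 3.14, 3.14, 3.14].

## Interface

Orientations are given as [roll, pitch, yaw] about the fixed x, y, z axes, in that order (R = Rz(yaw) Ry(pitch) Rx(roll)).
In Python, from station import arm gives the robot as it stands.
- The arm moves only by the tool move_arm, never from a script. Its argument "rows" is a list of rows, each an object with "translation": the shift along the tool's x, y, z in cm, a list of three; "rot": the turn, a rotation vector about the tool's x, y, z in degrees, a list of three; "hand": the closure, from 0 (fully open) to 1 (shut). A call has 1 to 8 rows; each row is the pose to reach, as a shift and turn from the pose commanded when the call began, along the tool's axes at that moment; what a row does not reach only later rows make up. A row lasts 1/12 s, in which the tool goes at most 41.7 mm and 7.16 degrees, less where a joint would pass 70% of its speed; a pose out of reach is approached as far as the arm can. A call with a gripper value outside its range is refused whole. The fingers move at their own pace and stop on an object; "squeeze" is the grip in N (left out, the last holds). Time passes only in rows, so rows that repeat a pose let the fingers close. It gives the time, the measured TCP pose, the force, the opening and the grip force at its end, in the units of the state.
- arm.get_state(): the state, without advancing time (a new reading comes with each control period).
- arm.grab_frame(name): name is "scene" or "top" or "wrist"; returns (picture, depth): 420x560x3 uint8, red, green, blue; 420x560 float32, m along the optical axis (not along the pixel's ray), 0 where there is no reading.
- arm.camera_params(name): a dict with "vfov" (degrees; the focal length in pixels is half the picture's height over the tangent of half this angle, whatever the lens; pixels are square), "cx", "cy" (the principal point, pixels), "position" and "orientation" of the camera in the world; the wrist camera has in their place "tool_from_camera" (4x4, takes a point from camera to tool coordinates, whose origin is the TCP and whose axes are the flange's). Camera axes: x right, y down, z forward; pixel columns grow to the right and rows downward; lengths in m; the calibration is good to about 2 mm. A picture is of the moment at which its call begins: read the wrist's pose just before it. camera_params takes no time and is no camera call.
- arm.job_done(): hands the job in; it is judged then, once.
Trained networks look in the newest picture that a camera, given by its name, has taken for a name from the list of things; names that differ only in an ending like _2 or _b are one class to them, and where a whole thing is asked for, a point or a joint stands for the part that bears it (a point fixed in the world has none). Each returns a list of dicts, best first, with "p" (0 to 1); they miss things now and then, are a little off and sometimes report something else, mostly with a low value. They report only what shows in the picture. A call takes as long as a camera call. They do not tell look-alikes from the thing itself.
- arm.search_frame(label, camera): "point" ([x, y, z] in m, in the coordinates of the camera as it stood for that picture, good to about 4 mm: the middle of the surface that is visible of it).
- arm.pinpoint(label, camera): "point" ([x, y, z] in m, in the coordinates of the camera as it stood for that picture, good to about 4 mm: a listed point, or the origin of a listed thing).
The state is a dict: "t": time; "q": joint angles; "qd": joint speeds; "joint_efforts": joint torques, N m; "eef_pos": TCP position; "ee_rot": TCP orientation; "force": force on the tool from outside, world axes, zero at the start; "moment": the same for the moment, N m; "width": finger opening in m; "gripper_force": force on a finger pad.
Only numpy, scipy, OpenCV 4.12 (cv2) and the standard library are available. Lean on these libraries where they do the work, as an engineer would, in place of code of your own. Each camera call takes 0.05 s, during which the arm holds its last target. There are 200 camera calls.

## Working session

There is one attempt and no reset: what is moved stays moved. The work goes in short steps, Python scripts to look and compute and a tool call to move; the robot and the scene stay as the last step left them, time stands still between calls to the robot, and variables do not carry over. Pictures are saved under pics/ and viewed, at most 10 in all, crops included, and the job is handed in when it is done.

Besides the shell and the picture viewer there is one more tool, called after "Request:" as name([rows], argument=value, ...), one row to a line, values as JSON. move_arm: Moves the arm, as the interface text tells. Its arguments: {"type":"object","properties":{"rows":{"type":"array","items":{"type":"object","properties":{"translation":{"type":"array","items":{"type":"number"}},"rot":{"type":"array","items":{"type":"number"}},"hand":{"type":"number"}}}},"squeeze":{"type":"number"}},"required":["rows"]}

```bash
mkdir -p pics; cat > h.py <<'E'
from station import arm
import numpy as np, cv2
from scipy.spatial.transform import Rotation as R
def pose():
    s=arm.get_state(); T=np.eye(4)
    o=np.array(s["ee_rot"]); T[:3,:3]=o if o.shape==(3,3) else R.from_euler('xyz',o).as_matrix()
    T[:3,3]=s["eef_pos"]; return T
def camT(n):
    p=arm.camera_params(n)
    if n=="wrist": return pose()@np.array(p["tool_from_camera"])
    T=np.eye(4); o=np.array(p["orientation"]); T[:3,:3]=o if o.shape==(3,3) else R.from_euler('xyz',o).as_matrix()
    T[:3,3]=p["position"]; return T
def K(n):
    p=arm.camera_params(n); return 210/np.tan(np.radians(p["vfov"]/2)),p["cx"],p["cy"]
def px(n,P):
    f,cx,cy=K(n); return [round(cx+f*P[0]/P[2]),round(cy+f*P[1]/P[2])]
def w(T,P): return (T@np.r_[P,1])[:3]
def cloud(n,d,T):
    f,cx,cy=K(n); v,u=np.mgrid[:420,:560]
    P=np.stack([(u-cx)/f*d,(v-cy)/f*d,d],-1); return P@T[:3,:3].T+T[:3,3]
E
python3 - <<'E'
from h import *
print(arm.get_state())
for n in ("top","scene"):
    T=camT(n); print(n,arm.camera_params(n))
    im,d=arm.grab_frame(n); cv2.imwrite(f"pics/{n}0.png",im[...,::-1]); np.savez(f"{n}0.npz",im=im,d=d,T=T)
    for l in ("spot0","sheet","tray","tray_hole0","bin","screwdriver","jar","tape"):
        for r in arm.pinpoint(l,n): print(n,l,round(r["p"],2),px(n,r["point"]),np.round(w(T,r["point"]),3))
E
```

```text
{'t': 0.0, 'q': array([-9.55875904e-01,  3.59349645e-01,  1.10466935e-02, -3.69011755e-04,
       -1.22405325e+00, -2.88106825e-01]), 'qd': array([ 2.57996531e-04, -9.65622847e-04,  8.16980727e-04,  6.22310814e-04,
        5.26964865e-04,  2.67345443e-06]), 'joint_efforts': array([-3.73946577e-04, -5.82717812e+01,  2.93044442e+01,  6.99750245e+00,
        6.56617165e-03, -1.45724393e-04]), 'eef_pos': array([ 0.2165148 , -0.63879539,  0.21023807]), 'ee_rot': array([ 3.13999849e+00, -1.10668123e-04, -2.81490464e+00]), 'force': array([-0.33357582,  0.04118556,  0.47080325]), 'moment': array([ 0.02057565,  0.04458015, -0.05039512]), 'gripper_force': 0.0, 'width': 0.08802160037626544}
top {'vfov': 49.69305729929407, 'cx': 279.75751818382196, 'cy': 211.7822784609804, 'position': array([ 0.45476636, -0.03075478,  1.06450311]), 'orientation': array([-3.04404526,  0.03670042, -1.57051346])}
top spot0 0.75 [302, 228] [ 0.519 -0.045  0.005]
top spot0 0.74 [258, 243] [0.486 0.059 0.001]
top spot0 0.67 [286, 178] [ 0.638 -0.008  0.003]
top spot0 0.61 [243, 191] [0.608 0.096 0.001]
top sheet 0.91 
[... 925 characters left out ...]
scene spot0 0.83 [319, 237] [ 0.638 -0.008  0.002]
scene spot0 0.73 [277, 178] [0.483 0.061 0.006]
scene sheet 0.58 [295, 205] [0.554 0.027 0.005]
scene tray 0.81 [335, 114] [0.491 0.304 0.002]
scene tray 0.57 [254, 99] [0.295 0.228 0.002]
scene tray_hole0 0.97 [261, 84] [0.288 0.268 0.017]
scene tray_hole0 0.71 [345, 98] [0.492 0.348 0.021]
scene tray_hole0 0.6 [245, 106] [0.303 0.182 0.021]
scene bin 0.83 [193, 321] [ 0.535 -0.295 -0.002]
scene bin 0.62 [133, 232] [ 0.31  -0.223  0.   ]
scene screwdriver 0.66 [319, 342] [ 0.753 -0.192  0.002]
scene screwdriver 0.66 [262, 220] [ 0.515 -0.043  0.002]
scene jar 0.75 [387, 246] [0.766 0.057 0.002]
scene tape 0.87 [417, 171] [0.734 0.265 0.003]
```

View pics/top0.png

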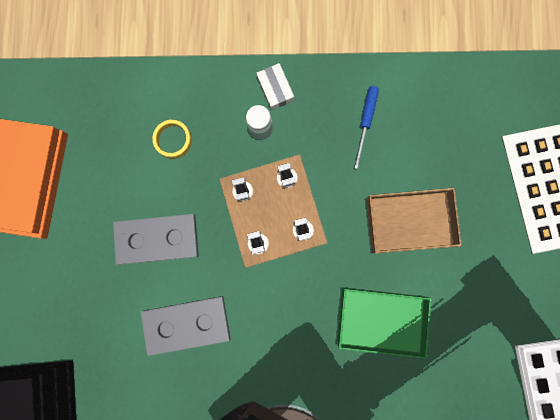

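```bash
python3 - <<'E'
from h import *
z=np.load("top0.npz"); c=cloud("top",z["d"],z["T"])
# per-damper top surfaces, from both cams
for n in("top","scene"):
    z=np.load(n+"0.npz"); c=cloud(n,z["d"],z["T"])
    tz=c[...,2]; print(n,"bench z",np.median(tz[(abs(tz)<.01)&(z["d"]>0)]))
    for x,y in ((.519,-.045),(.486,.06),(.638,-.008),(.608,.097)):
        m=(np.hypot(c[...,0]-x,c[...,1]-y)<.04)&(abs(tz-.057)<.006)
        r=cv2.minAreaRect((c[m][:,:2]*1000).astype(np.float32)); print(m.sum(),np.round(np.median(c[m],0),4),r)
E
python3 - <<'E'
import cv2
a=cv2.imread('pics/top0.png'); cv2.imwrite('pics/c0.png',cv2.resize(a[150:290,100:460],None,fx=2.2,fy=2.2,interpolation=cv2.INTER_CUBIC))
E
```

```text
top bench z -0.00015288706320593093
172 [ 0.515  -0.0433  0.0561] ((516.4482421875, -43.61832809448242), (45.777000427246094, 27.5462646484375), 13.591501235961914)
173 [0.4839 0.0614 0.0556] ((486.0460205078125, 61.12841796875), (45.660675048828125, 28.30025291442871), 14.655840873718262)
171 [ 0.6373 -0.0077  0.0558] ((640.148193359375, -7.463447570800781), (45.8119010925293, 27.971271514892578), 17.005918502807617)
167 [0.606  0.0962 0.056 ] ((607.74951171875, 96.812255859375), (46.55488967895508, 27.946184158325195), 14.437682151794434)
scene bench z 0.0005051971996444804
205 [ 0.5145 -0.0462  0.0563] ((515.7470703125, -44.850364685058594), (46.14833068847656, 29.32294464111328), 15.326447486877441)
175 [0.4839 0.0591 0.0567] ((485.62158203125, 59.61689758300781), (46.67475128173828, 29.683671951293945), 16.49137306213379)
208 [ 0.6381 -0.0094  0.0566] ((639.6693725585938, -8.72012710571289), (46.028629302978516, 28.459978103637695), 16.192975997924805)
181 [0.6062 0.0947 0.0568] ((607.4669799804688, 95.13139343261719), (45.76646041870117, 29.83198356628418), 12.161656379699707)
```

View pics/c0.png

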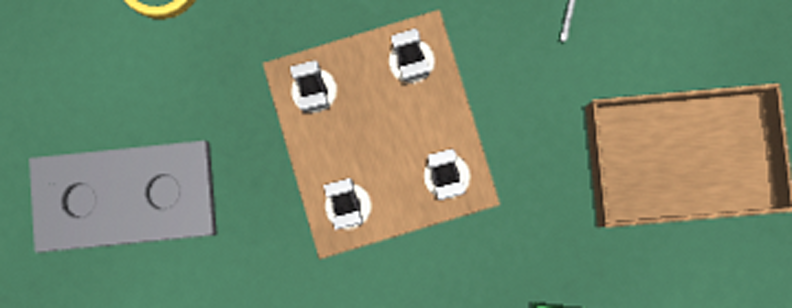

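The top picture shows the dampers at about (303,229), (257,243), (287,177) and (242,190).

Look-alikes:
- **Tray:** candidates at (157,241) and (186,324). I take (157,241), y≈0.30, the farthest left.
- **Bin:** candidates are cardboard at (408,222) and green at (380,320). I take the cardboard one. The crop confirms a grey tray with two nests and a brown box.

```bash
python3 - <<'E'
from h import *
for n in("top","scene"):
    z=np.load(n+"0.npz"); c=cloud(n,z["d"],z["T"]); tz=c[...,2]
    m=(abs(c[...,0]-.495)<.08)&(abs(c[...,1]-.3)<.13)&(abs(tz-.02)<.006)
    pts=(c[m][:,:2]*1000).astype(np.float32)
    print(n,"tray",m.sum(),np.median(tz[m]),cv2.minAreaRect(pts))
    mk=m.astype(np.uint8)
    # nests: deep pixels inside tray area
    k=(abs(c[...,0]-.495)<.04)&(abs(c[...,1]-.3)<.075)&(tz<.012)
    nn,lab,st,ce=cv2.connectedComponentsWithStats(k.astype(np.uint8))
    for i in range(1,nn):
        if st[i,4]>20: print("hole",st[i,4],np.round(c[lab==i].mean(0),4))
    m=(abs(c[...,0]-.535)<.09)&(abs(c[...,1]+.29)<.13)&(abs(tz-.05)<.006)
    print("bin rim",cv2.minAreaRect((c[m][:,:2]*1000).astype(np.float32)))
    m=(abs(c[...,0]-.535)<.03)&(abs(c[...,1]+.29)<.05); print("floor",np.median(tz[m]))
E
```

```text
top tray 3133 0.019317110434395657 ((495.5417175292969, 300.80828857421875), (100.2140121459961, 192.58555603027344), 5.611928939819336)
hole 170 [0.5003 0.2586 0.0039]
hole 168 [0.4918 0.3493 0.0038]
bin rim ((535.5465698242188, -293.02398681640625), (130.01519775390625, 191.0547637939453), 4.795778274536133)
floor 0.0038879815161192433
scene tray 2285 0.020333046633858043 ((494.1630554199219, 299.31884765625), (100.96680450439453, 194.11241149902344), 5.619402885437012)
hole 87 [0.4861 0.3533 0.0055]
hole 104 [0.4951 0.2624 0.0057]
bin rim ((535.1680908203125, -293.44476318359375), (131.3345489501953, 190.2660675048828), 4.914870738983154)
floor 0.004208667801666177
```

```bash
cat > plan.py <<'E'
import sys; from h import *
# args: x y z yaw_deg -> shift(cm) and rotvec(deg) in tool axes
x,y,z,yaw=map(float,sys.argv[1:5]); s=arm.get_state(); T=pose()
Rt=R.from_euler('xyz',[np.pi,0,np.radians(yaw)]).as_matrix()
print("cm",np.round(T[:3,:3].T@(np.r_[x,y,z]-T[:3,3])*100,2),"deg",np.round(np.degrees(R.from_matrix(T[:3,:3].T@Rt).as_rotvec()),2),
 "t",round(s["t"],2),"pos",np.round(s["eef_pos"],4),"q",np.round(s["q"],2),"w",round(s["width"],4),"gf",round(s["gripper_force"],1))
E
python3 plan.py .5161 -.0442 .14 -75
```

```text
cm [-47.46  46.74   7.12] deg [ -0.    -0.   -86.27] t 0.9 pos [ 0.2167 -0.6393  0.2112] q [-0.96  0.36  0.01  0.   -1.22 -0.29] w 0.0874 gf 0.0
```

Request:
move_arm([
  {"translation":[-47.5,46.7,7.1],"rot":[0,0,-86.3],"hand":0},
  {"translation":[-47.5,46.7,7.1],"rot":[0,0,-86.3],"hand":0},
  {"translation":[-47.5,46.7,7.1],"rot":[0,0,-86.3],"hand":0},
  {"translation":[-47.5,46.7,7.1],"rot":[0,0,-86.3],"hand":0},
  {"translation":[-47.5,46.7,7.1],"rot":[0,0,-86.3],"hand":0},
  {"translation":[-47.5,46.7,7.1],"rot":[0,0,-86.3],"hand":0},
  {"translation":[-47.5,46.7,7.1],"rot":[0,0,-86.3],"hand":0},
  {"translation":[-47.5,46.7,7.1],"rot":[0,0,-86.3],"hand":0},
], squeeze=15)

```text
t: 1.57
eef_pos: [0.3665, -0.3416, 0.176]
ee_rot: [-3.141, -0.0, -1.809]
force: [1.3, -0.2, 0.3]
width: 0.0876
gripper_force: 0.0
```

```bash
python3 plan.py .5161 -.0442 .14 -75
```

```text
cm [-32.43  -7.53   3.6 ] deg [-5.000e-02 -2.000e-02 -2.863e+01] t 1.57 pos [ 0.3665 -0.3416  0.176 ] q [-0.36  0.1  -0.42  0.   -1.06  0.12] w 0.0876 gf 0.0
```

Request:
move_arm([
  {"translation":[-32.4,-7.5,3.6],"rot":[0,0,-28.6],"hand":0},
  {"translation":[-32.4,-7.5,3.6],"rot":[0,0,-28.6],"hand":0},
  {"translation":[-32.4,-7.5,3.6],"rot":[0,0,-28.6],"hand":0},
  {"translation":[-32.4,-7.5,3.6],"rot":[0,0,-28.6],"hand":0},
  {"translation":[-32.4,-7.5,3.6],"rot":[0,0,-28.6],"hand":0},
  {"translation":[-32.4,-7.5,3.6],"rot":[0,0,-28.6],"hand":0},
  {"translation":[-32.4,-7.5,3.6],"rot":[0,0,-28.6],"hand":0},
  {"translation":[-32.4,-7.5,3.6],"rot":[0,0,-28.6],"hand":0},
])

```text
t: 2.23
eef_pos: [0.5171, -0.0459, 0.1402]
ee_rot: [-3.141, -0.0, -1.315]
force: [0.6, 0.0, 0.1]
width: 0.0878
gripper_force: 0.0
```

```bash
python3 - <<'E'
from h import *
T=camT("wrist"); im,d=arm.grab_frame("wrist"); cv2.imwrite("pics/w1.png",im[...,::-1]); c=cloud("wrist",d,T); tz=c[...,2]
print(np.median(tz[abs(tz-.003)<.004]))
for x,y in ((.516,-.044),(.486,.06),(.64,-.008),(.608,.096)):
    m=(np.hypot(c[...,0]-x,c[...,1]-y)<.04)&(abs(tz-.057)<.005)
    if m.sum()>50: print(m.sum(),np.median(c[m],0),cv2.minAreaRect((c[m][:,:2]*1000).astype(np.float32)))
E
python3 plan.py .5161 -.0442 .047 -75
```

```text
0.00036641239083556876
1135 [ 0.5131528  -0.04469415  0.05672296] ((516.0247802734375, -44.36009216308594), (46.06527328491211, 28.14681625366211), 14.7854642868042)
702 [0.48305314 0.0611813  0.05684948] ((485.49102783203125, 61.91865539550781), (45.30526351928711, 25.34854507446289), 14.124955177307129)
1225 [ 0.63698522 -0.00862023  0.05647685] ((639.5223388671875, -7.955322265625), (46.82278060913086, 28.090421676635742), 16.745010375976562)
60 [0.58607866 0.10247665 0.05665171] ((587.1340942382812, 102.6328353881836), (9.407747268676758, 7.75244140625), 13.10521125793457)
cm [0.16 0.54 9.25] deg [-0.15 -0.   -0.22] t 2.28 pos [ 0.5207 -0.0414  0.1395] q [ 0.3   0.17 -0.43  0.   -0.98 -0.04] w 0.0877 gf 0.0
```

View pics/w1.png

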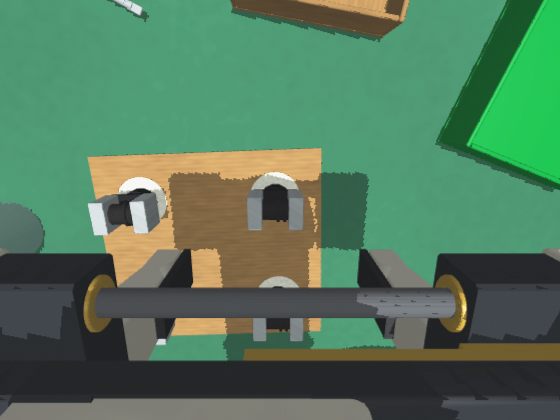

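The wrist view shows damper A at (275,205), B at (280,315) and C at (140,210). The depth fit agrees with the earlier one.

Request:
move_arm([
  {"translation":[0,0,4.0],"rot":[0,0,0],"hand":0},
  {"translation":[0,0,4.0],"rot":[0,0,0],"hand":0},
  {"translation":[0,0,4.0],"rot":[0,0,0],"hand":0},
])

```text
t: 2.53
eef_pos: [0.5151, -0.0482, 0.0989]
ee_rot: [3.137, -0.0, -1.315]
force: [0.5, 0.5, -0.9]
width: 0.0875
gripper_force: 0.0
```

```bash
python3 plan.py .516 -.0443 .047 -75
```

```text
cm [-0.35 -0.21  5.19] deg [ 0.24 -0.01 -0.34] t 2.53 pos [ 0.5151 -0.0482  0.0989] q [ 0.29  0.21 -0.48 -0.   -0.89 -0.03] w 0.0875 gf 0.0
```

Request:
move_arm([
  {"translation":[0,0,2.5],"rot":[0,0,0],"hand":0},
  {"translation":[0,0,5.0],"rot":[0,0,0],"hand":0},
  {"translation":[0,0,5.1],"rot":[0,0,0],"hand":0},
  {"translation":[0,0,5.1],"rot":[0,0,0],"hand":0},
])

```text
t: 2.87
eef_pos: [0.5163, -0.0488, 0.0497]
ee_rot: [3.14, -0.0, -1.316]
force: [0.1, -0.3, 0.8]
width: 0.0874
gripper_force: 0.0
```

```bash
python3 plan.py .516 -.0443 .047 -75; python3 - <<'E'
from h import *
for i in range(2):
    arm.grab_frame("wrist"); s=arm.get_state(); print(s["t"],s["eef_pos"],s["qd"][:3])
E
```

```text
cm [-0.45 -0.08  0.27] deg [ 0.07 -0.03 -0.41] t 2.87 pos [ 0.5163 -0.0488  0.0497] q [ 0.28  0.27 -0.54  0.   -0.76 -0.03] w 0.0874 gf 0.0
2.9167 [ 0.51726326 -0.04853977  0.05060664] [ 0.00292096 -0.0185826   0.01262666]
2.9667 [ 0.51773616 -0.04830862  0.051002  ] [ 0.00346756 -0.00779461  0.00233588]
```

Request:
move_arm([
  {"translation":[-0.43,0.06,0.4],"rot":[0,0,0],"hand":0},
  {"translation":[-0.43,0.06,0.4],"rot":[0,0,0],"hand":0.5},
  {"translation":[-0.43,0.06,0.4],"rot":[0,0,0],"hand":1},
  {"translation":[-0.43,0.06,0.4],"rot":[0,0,0],"hand":1},
  {"translation":[-0.43,0.06,0.4],"rot":[0,0,0],"hand":1},
  {"translation":[-0.43,0.06,0.4],"rot":[0,0,0],"hand":1},
  {"translation":[-0.43,0.06,0.4],"rot":[0,0,0],"hand":1},
  {"translation":[-0.43,0.06,0.4],"rot":[0,0,0],"hand":1},
], squeeze=15)

```text
t: 3.63
eef_pos: [0.5148, -0.0441, 0.045]
ee_rot: [3.142, 0.0, -1.316]
force: [1.4, 0.3, 0.4]
width: 0.0469
gripper_force: 0.0
```

```bash
python3 plan.py .516 -.0443 .15 -75
```

```text
cm [  0.05  -0.11 -10.5 ] deg [ 0.    0.   -0.38] t 3.63 pos [ 0.5148 -0.0441  0.045 ] q [ 0.29  0.28 -0.55 -0.   -0.75 -0.04] w 0.0469 gf 0.0
```

Request:
move_arm([
  {"translation":[0,0,0],"rot":[0,0,0],"hand":1},
  {"translation":[0,0,0],"rot":[0,0,0],"hand":1},
  {"translation":[0,0,0],"rot":[0,0,0],"hand":1},
  {"translation":[0,0,0],"rot":[0,0,0],"hand":1},
])

```text
t: 3.97
eef_pos: [0.5147, -0.0441, 0.0449]
ee_rot: [3.141, -0.0, -1.316]
force: [-0.1, 0.1, 0.7]
width: 0.0199
gripper_force: 0.0
```

```bash
python3 - <<'E'
from h import *
print(arm.get_state()["width"])
im,d=arm.grab_frame("scene"); cv2.imwrite("pics/s1.png",cv2.resize(im[120:320,150:450,::-1],None,fx=2.5,fy=2.5))
E
```

```text
0.019887918009359743
```

View pics/s1.png

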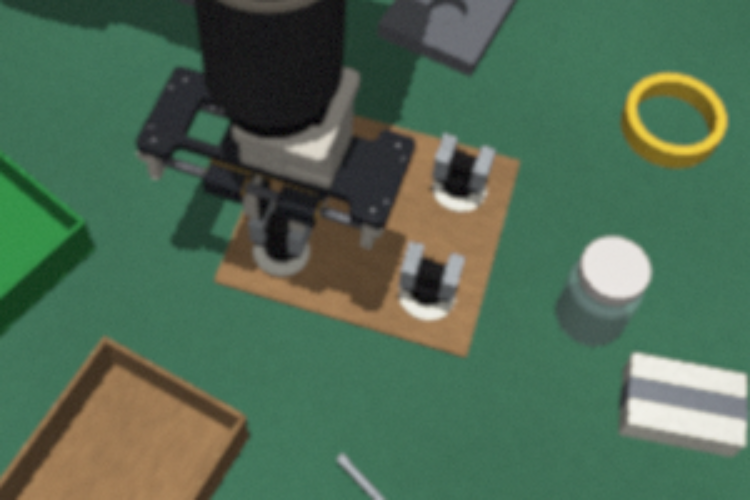

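The fingers closed without catching the damper and look to be on its +y side. I'll check where they really are using depth.

```bash
python3 - <<'E'
from h import *
p=arm.camera_params("wrist"); M=np.array(p["tool_from_camera"]); print(np.round(M,4))
s=arm.get_state(); T=camT("wrist"); im,d=arm.grab_frame("wrist"); cv2.imwrite("pics/w2.png",im[...,::-1])
Mi=np.linalg.inv(M)
for P in ([0,0,0],[0,0,.014],[0,.01,.014],[0,.044,.014]): print(P,px("wrist",(Mi@np.r_[P,1])[:3]))
np.savez("w2.npz",im=im,d=d,T=T)
print(s["eef_pos"],s["ee_rot"])
c=cloud("wrist",d,T)
for l in("spot0",):
    for r in arm.pinpoint(l,"wrist"): print(r["p"],px("wrist",r["point"]),w(T,r["point"]))
E
```

```text
[[-1.000e-04 -9.580e-01 -2.866e-01  7.740e-02]
 [ 1.000e+00 -3.000e-04  9.000e-04  5.000e-04]
 [-1.000e-03 -2.866e-01  9.580e-01 -1.735e-01]
 [ 0.000e+00  0.000e+00  0.000e+00  1.000e+00]]
[0, 0, 0] [274, 253]
[0, 0, 0.014] [274, 244]
[0, 0.01, 0.014] [290, 244]
[0, 0.044, 0.014] [345, 244]
[ 0.51474653 -0.04408328  0.04493022] [ 3.14151677e+00  3.27314310e-06 -1.31564516e+00]
0.78 [278, 349] [ 0.48505185  0.05504402 -0.00063074]
```

View pics/w2.png

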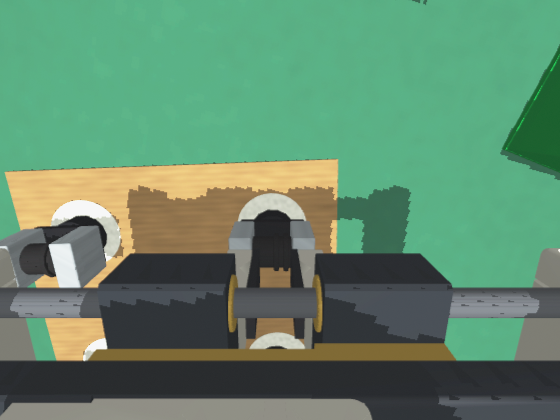

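```bash
python3 - <<'E'
from h import *
z=np.load("w2.npz"); c=cloud("wrist",z["d"],z["T"]); Ti=np.linalg.inv(pose()); t=c@Ti[:3,:3].T+Ti[:3,3]
for u in (243,256,274,303,310):
    for v in (228,240,250,258,270,285,320,345): print(u,v,"world",np.round(c[v,u]*1000),"tool",np.round(t[v,u]*1000))
E
```

```text
243 228 world [535. -54.  43.] tool [ 14. -17.   2.]
243 240 world [534. -53.  57.] tool [ 13. -16. -12.]
243 250 world [532. -51.  66.] tool [ 11. -15. -21.]
243 258 world [531. -51.  74.] tool [ 11. -14. -29.]
243 270 world [530. -49.  83.] tool [  9. -14. -38.]
243 285 world [529. -52. 101.] tool [ 11. -12. -56.]
243 320 world [526. -45. 113.] tool [  4. -11. -68.]
243 345 world [524. -37. 117.] tool [ -5. -11. -72.]
256 228 world [528. -50.  27.] tool [  9. -11.  18.]
256 240 world [526. -50.  47.] tool [  9. -10.  -2.]
256 250 world [526. -51.  62.] tool [  9.  -9. -17.]
256 258 world [525. -51.  72.] tool [  9.  -8. -27.]
256 270 world [525. -51.  84.] tool [  9.  -8. -39.]
256 285 world [523. -48.  91.] tool [  6.  -7. -46.]
256 320 world [520. -35.  97.] tool [ -8.  -7. -52.]
256 345 world [504.  53.   3.] tool [-96. -14.  42.]
274 228 world [517. -53.  26.] tool [ 9.  0. 19.]
274 240 world [517. -54.  49.] tool [10.  0. -4.]
274 250 world [516. -49.  52.] tool [ 5.  0. -7.]
274 258 world [515. -45.  53.] tool [ 1.  0. -8.]
274 270 world [512. -35.  48.] tool [-9.  0. -3.]
27
[... 298 characters left out ...]
11.  15. -21.]
303 258 world [504. -58.  75.] tool [ 11.  14. -30.]
303 270 world [503. -55.  81.] tool [  8.  14. -36.]
303 285 world [505. -57.  98.] tool [ 10.  12. -53.]
303 320 world [503. -45. 106.] tool [ -2.  12. -61.]
303 345 world [468.  43.   3.] tool [-96.  23.  42.]
310 228 world [498. -63.  41.] tool [14. 21.  4.]
310 240 world [500. -62.  58.] tool [ 13.  19. -13.]
310 250 world [500. -59.  66.] tool [ 11.  18. -21.]
310 258 world [501. -59.  75.] tool [ 11.  17. -30.]
310 270 world [502. -59.  87.] tool [ 11.  16. -42.]
310 285 world [503. -58. 101.] tool [ 11.  15. -56.]
310 320 world [506. -59. 125.] tool [ 12.  12. -80.]
310 345 world [504. -51. 127.] tool [  4.  12. -82.]
```

```bash
python3 - <<'E'
from h import *
arm.grab_frame("wrist"); s=arm.get_state(); print(s["t"],s["width"],s["gripper_force"],s["force"])
z=np.load("w2.npz"); c=cloud("wrist",z["d"],z["T"]); Ti=np.linalg.inv(pose()); t=c@Ti[:3,:3].T+Ti[:3,3]
cv2.imwrite("pics/w2c.png",cv2.resize(z["im"][180:370,180:370,::-1],None,fx=3,fy=3,interpolation=cv2.INTER_CUBIC))
E
```

```text
4.1667 0.004292916953114592 0.0 [-0.37237227  0.80333624 -0.22408069]
```

View pics/w2c.png

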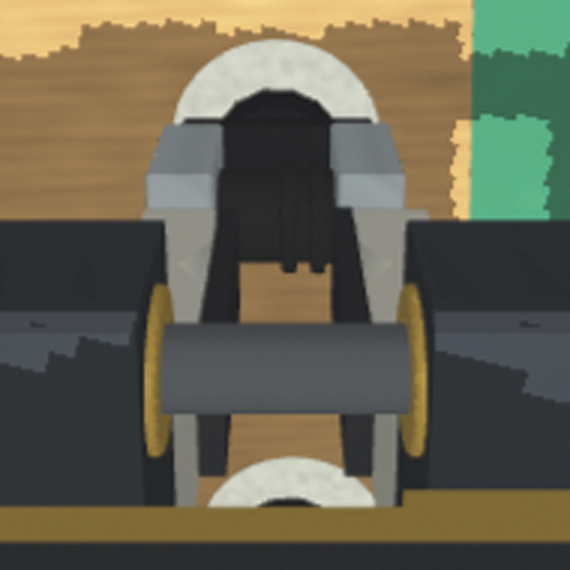

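Request:
move_arm([
  {"translation":[0,0,-3],"rot":[0,0,0],"hand":1},
  {"translation":[0,0,-6],"rot":[0,0,0],"hand":1},
  {"translation":[0,0,-8],"rot":[0,0,0],"hand":1},
  {"translation":[0,0,-8],"rot":[0,0,0],"hand":1},
])

```text
t: 4.5
eef_pos: [0.5176, -0.0437, 0.1295]
ee_rot: [-3.134, -0.001, -1.315]
force: [0.5, -0.6, -0.0]
width: 0.0005
gripper_force: 0.0
```

```bash
python3 - <<'E'
from h import *
T=camT("wrist"); s=arm.get_state(); print(s["eef_pos"],s["width"]); Ti=np.linalg.inv(pose())
im,d=arm.grab_frame("wrist"); cv2.imwrite("pics/w3.png",im[...,::-1]); c=cloud("wrist",d,T); t=c@Ti[:3,:3].T+Ti[:3,3]
m=(d>0)&(abs(t[...,1])<.05)&(c[...,2]>.075)&(t[...,2]>-.06)
k=t[m]; print(m.sum()); 
for a in np.arange(-60,20,6):
    q=k[(k[:,2]*1000>=a)&(k[:,2]*1000<a+6)]
    if len(q): print(a,len(q),np.round(q.min(0)*1000),np.round(q.max(0)*1000))
tz=c[...,2]
for x,y in ((.516,-.044),(.486,.06),(.64,-.008)):
    m=(np.hypot(c[...,0]-x,c[...,1]-y)<.04)&(abs(tz-.057)<.005)
    if m.sum()>50: print(m.sum(),np.median(c[m],0),cv2.minAreaRect((c[m][:,:2]*1000).astype(np.float32)))
im,d=arm.grab_frame("scene"); z=camT("scene"); c=cloud("scene",d,z); cv2.imwrite("pics/s2.png",cv2.resize(im[120:320,150:450,::-1],None,fx=2.5,fy=2.5))
cv2.imwrite("pics/ws.png",np.hstack([cv2.resize(cv2.imread("pics/w3.png")[180:370,180:370],(400,400)),cv2.resize(im[100:300,150:350,::-1],(400,400))]))
E
```

```text
[ 0.51756459 -0.04369467  0.12945208] 0.00047379672558741764
1019
-60 36 [ -5.  -4. -60.] [ 12.   5. -54.]
-54 150 [  9.  -4. -54.] [ 12.   5. -48.]
-48 121 [  9.  -5. -48.] [ 12.   6. -42.]
-42 117 [  7.  -6. -42.] [ 11.   7. -36.]
-36 227 [  4.  -6. -36.] [ 12.   7. -30.]
-30 134 [  9. -14. -30.] [ 12.  14. -24.]
-24 209 [  9. -15. -24.] [ 12.  17. -18.]
-18 25 [  9.  -3. -18.] [ 10.   4. -14.]
1206 [ 0.51263091 -0.04516211  0.05672103] ((516.0350952148438, -44.652679443359375), (45.99664306640625, 27.796907424926758), 14.97061538696289)
1317 [ 0.63730294 -0.00878526  0.05653764] ((639.8561401367188, -7.778631210327148), (46.85683822631836, 28.28996467590332), 16.88490104675293)
```

View pics/ws.png

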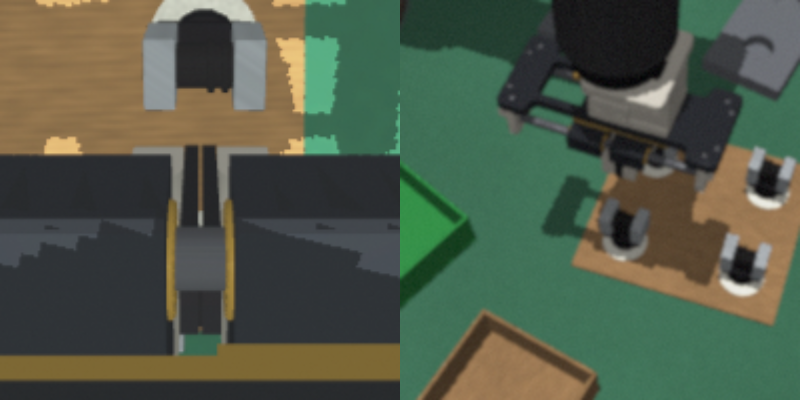

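The fingertips end at tool z ≈ -14 mm, not +14 mm, so they passed just above the jaws. Damper A hasn't moved. From here I use tip z = TCP z + 0.014.

Request:
move_arm([
  {"translation":[0,-0.1,3],"rot":[0,0,0.4],"hand":0.25},
  {"translation":[0,-0.1,5],"rot":[0,0,0.4],"hand":0.25},
  {"translation":[0,-0.1,5],"rot":[0,0,0.4],"hand":0.25},
  {"translation":[0,-0.1,5],"rot":[0,0,0.4],"hand":0.25},
  {"translation":[0,-0.1,5],"rot":[0,0,0.4],"hand":0.25},
  {"translation":[0,-0.1,5],"rot":[0,0,0.4],"hand":0.25},
  {"translation":[0,-0.1,5],"rot":[0,0,0.4],"hand":0.25},
  {"translation":[0,-0.1,5],"rot":[0,0,0.4],"hand":0.25},
])

```text
t: 5.27
eef_pos: [0.5163, -0.0437, 0.0758]
ee_rot: [-3.14, -0.0, -1.323]
force: [1.0, 0.2, -0.5]
width: 0.0484
gripper_force: 0.0
```

```bash
python3 plan.py .516 -.0444 .020 -75
```

```text
cm [0.06 0.05 5.58] deg [-0.09 -0.   -0.77] t 5.27 pos [ 0.5163 -0.0437  0.0758] q [ 0.29  0.24 -0.51  0.   -0.82 -0.05] w 0.0484 gf 0.0
```

Request:
move_arm([
  {"translation":[0.1,0,0],"rot":[0,0,-0.8],"hand":0.25},
  {"translation":[0.1,0,0],"rot":[0,0,-0.8],"hand":0.25},
  {"translation":[0.1,0,0.5],"rot":[0,0,-0.8],"hand":0.25},
  {"translation":[0.1,0,2.5],"rot":[0,0,-0.8],"hand":0.25},
  {"translation":[0.1,0,4.5],"rot":[0,0,-0.8],"hand":0.25},
  {"translation":[0.1,0,5.5],"rot":[0,0,-0.8],"hand":0.25},
  {"translation":[0.1,0,5.5],"rot":[0,0,-0.8],"hand":0.25},
  {"translation":[0.1,0,5.5],"rot":[0,0,-0.8],"hand":0.4},
])

```text
t: 5.93
eef_pos: [0.5157, -0.0449, 0.0196]
ee_rot: [3.14, -0.0, -1.308]
force: [0.7, 0.2, 0.6]
width: 0.0627
gripper_force: 0.0
```

Request:
move_arm([
  {"translation":[0,0,0],"rot":[0,0,0],"hand":1},
  {"translation":[0,0,0],"rot":[0,0,0],"hand":1},
  {"translation":[0,0,0],"rot":[0,0,0],"hand":1},
  {"translation":[0,0,0],"rot":[0,0,0],"hand":1},
  {"translation":[0,0,0],"rot":[0,0,0],"hand":1},
  {"translation":[0,0,0],"rot":[0,0,0],"hand":1},
], squeeze=15)

```text
t: 6.43
eef_pos: [0.5142, -0.0454, 0.0209]
ee_rot: [3.139, -0.0, -1.309]
force: [-8.0, -0.6, 12.5]
width: 0.0379
gripper_force: 15.0
```

Damper A is soft: 37.9 mm at 15 N. It goes to the box.

Request:
move_arm([
  {"translation":[0,0,-2],"rot":[0,0,0],"hand":1},
  {"translation":[0,0,-5],"rot":[0,0,0],"hand":1},
  {"translation":[0,0,-8],"rot":[0,0,0],"hand":1},
  {"translation":[0,0,-8],"rot":[0,0,0],"hand":1},
])

```text
t: 6.77
eef_pos: [0.5196, -0.0443, 0.106]
ee_rot: [-3.132, -0.001, -1.307]
force: [1.6, -0.4, -0.7]
width: 0.0375
gripper_force: 15.0
```

```bash
python3 plan.py .539 -.338 .1 -85
```

```text
cm [28.86  5.78  0.58] deg [-0.54 -0.03 10.09] t 6.77 pos [ 0.5196 -0.0443  0.106 ] q [ 0.29  0.2  -0.48  0.   -0.89 -0.03] w 0.0375 gf 15.0
```

Request:
move_arm([
  {"translation":[3.5,0.7,0],"rot":[0,0,10],"hand":1},
  {"translation":[7.2,1.5,0],"rot":[0,0,10],"hand":1},
  {"translation":[11,2.3,0],"rot":[0,0,10],"hand":1},
  {"translation":[15,3,0],"rot":[0,0,10],"hand":1},
  {"translation":[19,3.8,0],"rot":[0,0,10],"hand":1},
  {"translation":[23,4.6,0],"rot":[0,0,10],"hand":1},
  {"translation":[26.5,5.3,0],"rot":[0,0,10],"hand":1},
  {"translation":[28.8,5.8,0],"rot":[0,0,10],"hand":1},
])

```text
t: 7.43
eef_pos: [0.5344, -0.3412, 0.0999]
ee_rot: [-3.141, -0.0, -1.485]
force: [0.7, 0.7, -1.6]
width: 0.0378
gripper_force: 15.0
```

Request:
move_arm([
  {"translation":[0,0,0],"rot":[0,0,0],"hand":1},
  {"translation":[0,0,0],"rot":[0,0,0],"hand":1},
])

```text
t: 7.6
eef_pos: [0.534, -0.3393, 0.0995]
ee_rot: [3.141, 0.0, -1.486]
force: [0.1, 0.1, -1.6]
width: 0.0374
gripper_force: 15.0
```

```bash
python3 plan.py .539 -.338 .026 -85
```

```text
cm [-0.09 -0.51  7.35] deg [ 0.02  0.02 -0.14] t 7.6 pos [ 0.534  -0.3393  0.0995] q [-0.26  0.38 -0.23 -0.   -0.96  0.34] w 0.0374 gf 15.0
```

Request:
move_arm([
  {"translation":[-0.1,-0.5,2.5],"rot":[0,0,0],"hand":1},
  {"translation":[-0.1,-0.5,5],"rot":[0,0,0],"hand":1},
  {"translation":[-0.1,-0.5,6.8],"rot":[0,0,0],"hand":1},
  {"translation":[-0.1,-0.5,7.3],"rot":[0,0,0],"hand":1},
  {"translation":[-0.1,-0.5,7.3],"rot":[0,0,0],"hand":1},
  {"translation":[-0.1,-0.5,7.3],"rot":[0,0,0],"hand":0.3},
  {"translation":[-0.1,-0.5,7.3],"rot":[0,0,0],"hand":0.3},
  {"translation":[-0.1,-0.5,7.3],"rot":[0,0,0],"hand":0.3},
])

```text
t: 8.27
eef_pos: [0.5407, -0.3367, 0.0287]
ee_rot: [-3.139, -0.001, -1.483]
force: [0.9, -0.1, 0.3]
width: 0.052
gripper_force: 0.0
```

Request:
move_arm([
  {"translation":[0,0,0],"rot":[0,0,0],"hand":0.3},
  {"translation":[0,0,-2],"rot":[0,0,0],"hand":0.3},
  {"translation":[0,0,-5],"rot":[0,0,0],"hand":0.3},
  {"translation":[0,0,-9],"rot":[0,0,0],"hand":0.3},
  {"translation":[0,0,-9],"rot":[0,0,0],"hand":0.25},
])

```text
t: 8.68
eef_pos: [0.5438, -0.3388, 0.126]
ee_rot: [-3.131, -0.007, -1.482]
force: [0.7, -1.5, 1.9]
width: 0.0638
gripper_force: 0.0
```

```bash
python3 - <<'E'
from h import *
im,d=arm.grab_frame("top"); T=camT("top"); c=cloud("top",d,T); tz=c[...,2]
m=(abs(c[...,0]-.535)<.05)&(abs(c[...,1]+.293)<.085)&(tz>.03)&(tz<.065); print("in bin",m.sum(),np.median(c[m],0) if m.any() else '')
E
python3 plan.py .4858 .0608 .1 -75.2
```

```text
in bin 127 [ 0.53869514 -0.33797477  0.05651398]
cm [-40.23   2.17   2.08] deg [-0.49 -0.3  -9.74] t 8.73 pos [ 0.5427 -0.3379  0.1228] q [-0.25  0.36 -0.2   0.   -1.    0.34] w 0.0649 gf 0.0
```

Damper A stands in the box. Next is B.

Request:
move_arm([
  {"translation":[-40.2,2.2,1.5],"rot":[0,0,-9.7],"hand":0.25},
  {"translation":[-40.2,2.2,1.5],"rot":[0,0,-9.7],"hand":0.25},
  {"translation":[-40.2,2.2,1.5],"rot":[0,0,-9.7],"hand":0.25},
  {"translation":[-40.2,2.2,1.5],"rot":[0,0,-9.7],"hand":0.25},
  {"translation":[-40.2,2.2,1.5],"rot":[0,0,-9.7],"hand":0.25},
  {"translation":[-40.2,2.2,1.5],"rot":[0,0,-9.7],"hand":0.25},
  {"translation":[-40.2,2.2,1.5],"rot":[0,0,-9.7],"hand":0.25},
  {"translation":[-40.2,2.2,1.5],"rot":[0,0,-9.7],"hand":0.25},
])

```text
t: 9.4
eef_pos: [0.4917, -0.005, 0.105]
ee_rot: [-3.14, 0.0, -1.314]
force: [1.2, 1.2, 0.7]
width: 0.0658
gripper_force: 0.0
```

```bash
python3 plan.py .4857 .0604 .1 -75.2
```

```text
cm [-6.48 -1.07  0.5 ] deg [-0.08  0.01 -0.09] t 9.4 pos [ 0.4917 -0.005   0.105 ] q [ 0.39  0.16 -0.53  0.   -0.88 -0.13] w 0.0658 gf 0.0
```

Request:
move_arm([
  {"translation":[-4,-0.7,0.5],"rot":[0,0,0],"hand":0.25},
  {"translation":[-6.3,-1,0.5],"rot":[0,0,0],"hand":0.25},
  {"translation":[-6.3,-1,0.5],"rot":[0,0,0],"hand":0.25},
  {"translation":[-6.3,-1,0.5],"rot":[0,0,0],"hand":0.25},
  {"translation":[-6.3,-1,0.5],"rot":[0,0,0],"hand":0.25},
])

```text
t: 9.82
eef_pos: [0.4859, 0.0566, 0.0997]
ee_rot: [-3.141, 0.0, -1.313]
force: [0.4, -0.1, -0.4]
width: 0.066
gripper_force: 0.0
```

```bash
python3 plan.py .4857 .0604 .02 -75.2
```

```text
cm [-0.37 -0.08  7.97] deg [-0.02  0.01 -0.04] t 9.82 pos [0.4859 0.0566 0.0997] q [ 0.52  0.16 -0.54 -0.   -0.87 -0.26] w 0.066 gf 0.0
```

Request:
move_arm([
  {"translation":[-0.4,-0.1,2.5],"rot":[0,0,0],"hand":0.25},
  {"translation":[-0.4,-0.1,5],"rot":[0,0,0],"hand":0.25},
  {"translation":[-0.4,-0.1,7.5],"rot":[0,0,0],"hand":0.25},
  {"translation":[-0.4,-0.1,8],"rot":[0,0,0],"hand":0.25},
  {"translation":[-0.4,-0.1,8],"rot":[0,0,0],"hand":0.25},
  {"translation":[-0.4,-0.1,8],"rot":[0,0,0],"hand":0.4},
  {"translation":[-0.4,-0.1,8],"rot":[0,0,0],"hand":1},
  {"translation":[-0.4,-0.1,8],"rot":[0,0,0],"hand":1},
])

```text
t: 10.48
eef_pos: [0.4869, 0.061, 0.0209]
ee_rot: [-3.139, 0.0, -1.314]
force: [0.8, -0.6, 0.7]
width: 0.0511
gripper_force: 0.0
```

Request:
move_arm([
  {"translation":[0,0,0],"rot":[0,0,0],"hand":1},
  {"translation":[0,0,0],"rot":[0,0,0],"hand":1},
  {"translation":[0,0,0],"rot":[0,0,0],"hand":1},
  {"translation":[0,0,0],"rot":[0,0,0],"hand":1},
  {"translation":[0,0,0],"rot":[0,0,0],"hand":1},
])

```text
t: 10.9
eef_pos: [0.4863, 0.061, 0.0208]
ee_rot: [-3.14, 0.0, -1.314]
force: [-1.0, -0.5, 7.2]
width: 0.0447
gripper_force: 15.0
```

B is firm: 44.7 mm at 15 N. It goes to the far nest.

Request:
move_arm([
  {"translation":[0,0,0],"rot":[0,0,0],"hand":1},
  {"translation":[0,0,-2],"rot":[0,0,0],"hand":1},
  {"translation":[0,0,-5],"rot":[0,0,0],"hand":1},
  {"translation":[0,0,-8],"rot":[0,0,0],"hand":1},
  {"translation":[0,0,-8],"rot":[0,0,0],"hand":1},
], squeeze=20)

```text
t: 11.32
eef_pos: [0.4893, 0.0622, 0.1055]
ee_rot: [-3.132, 0.001, -1.312]
force: [0.1, 1.0, -0.1]
width: 0.0441
gripper_force: 20.0
```

```bash
python3 plan.py .4904 .3448 .1 -75.2
```

```text
cm [-27.3   -7.32   0.65] deg [-0.54  0.06  0.  ] t 11.32 pos [0.4893 0.0622 0.1055] q [ 0.53  0.15 -0.53  0.   -0.87 -0.27] w 0.0441 gf 20.0
```

Request:
move_arm([
  {"translation":[-3.3,-0.9,0],"rot":[0,0,0],"hand":1},
  {"translation":[-7,-1.9,0],"rot":[0,0,0],"hand":1},
  {"translation":[-11,-3,0],"rot":[0,0,0],"hand":1},
  {"translation":[-15,-4.1,0],"rot":[0,0,0],"hand":1},
  {"translation":[-19,-5.2,0],"rot":[0,0,0],"hand":1},
  {"translation":[-23,-6.4,0],"rot":[0,0,0],"hand":1},
  {"translation":[-26,-7.2,0],"rot":[0,0,0],"hand":1},
  {"translation":[-27.3,-7.6,0],"rot":[0,0,0],"hand":1},
])

```text
t: 11.98
eef_pos: [0.49, 0.3484, 0.0999]
ee_rot: [-3.14, 0.001, -1.311]
force: [0.6, -0.5, -0.7]
width: 0.0443
gripper_force: 20.0
```

Request:
move_arm([
  {"translation":[0,0,0],"rot":[0,0,0],"hand":1},
  {"translation":[0,0,0],"rot":[0,0,0],"hand":1},
  {"translation":[0,0,0],"rot":[0,0,0],"hand":1},
  {"translation":[0,0,0],"rot":[0,0,0],"hand":1},
])

```text
t: 12.32
eef_pos: [0.4899, 0.3429, 0.0997]
ee_rot: [3.141, -0.0, -1.315]
force: [0.9, 0.3, -0.7]
width: 0.0439
gripper_force: 20.0
```

```bash
python3 - <<'E'
from h import *
T=camT("wrist"); Ti=np.linalg.inv(pose()); im,d=arm.grab_frame("wrist"); np.savez("w5.npz",im=im,d=d,T=T); c=cloud("wrist",d,T); tz=c[...,2]; t=c@Ti[:3,:3].T+Ti[:3,3]
for r in arm.pinpoint("tray_hole0","wrist"): print(r["p"],px("wrist",r["point"]),np.round(w(T,r["point"]),4))
m=(np.hypot(c[...,0]-.4904,c[...,1]-.3448)<.06)&(abs(tz-.1355)<.006); print("held jaws top z",m.sum(),np.median(tz[m]), cv2.minAreaRect((c[m][:,:2]*1000).astype(np.float32)) if m.any() else '')
k=(abs(c[...,0]-.495)<.04)&(abs(c[...,1]-.3)<.075)&(tz<.008)&(tz>0)
nn,lab,st,ce=cv2.connectedComponentsWithStats(k.astype(np.uint8))
for i in range(1,nn):
    if st[i,4]>40: print("floor",st[i,4],np.round(c[lab==i].min(0),4),np.round(c[lab==i].max(0),4))
m=(abs(c[...,0]-.495)<.07)&(abs(c[...,1]-.3)<.12)&(abs(tz-.02)<.004); print("tray",m.sum(),cv2.minAreaRect((c[m][:,:2]*1000).astype(np.float32)))
E
python3 plan.py .4904 .3448 .0215 -75.2
```

```text
0.95 [541, 191] [0.2911 0.2723 0.0213]
0.63 [294, 100] [0.4978 0.2558 0.0213]
0.63 [266, 219] [0.4949 0.3486 0.0224]
held jaws top z 3597 0.13520225869262814 ((490.9151916503906, 338.0641784667969), (76.34864807128906, 19.324426651000977), 14.943878173828125)
floor 1813 [0.4814 0.2374 0.0015] [0.5172 0.2732 0.008 ]
floor 1039 [0.4726 0.3304 0.0018] [0.5081 0.3612 0.008 ]
tray 25554 ((495.3835754394531, 294.41619873046875), (100.61325073242188, 178.93922424316406), 5.620433807373047)
cm [-0.16 -0.07  7.84] deg [-0.01  0.01 -0.15] t 12.42 pos [0.4901 0.3431 0.0999] q [ 0.94  0.33 -0.31 -0.   -0.94 -0.68] w 0.0439 gf 20.0
```

Request:
move_arm([
  {"translation":[-0.2,-0.1,2.5],"rot":[0,0,0],"hand":1},
  {"translation":[-0.2,-0.1,4.5],"rot":[0,0,0],"hand":1},
  {"translation":[-0.2,-0.1,5.4],"rot":[0,0,0],"hand":1},
  {"translation":[-0.2,-0.1,5.6],"rot":[0,0,0],"hand":1},
  {"translation":[-0.2,-0.1,5.9],"rot":[0,0,0],"hand":1},
  {"translation":[-0.2,-0.1,6.3],"rot":[0,0,0],"hand":1},
  {"translation":[-0.2,-0.1,6.6],"rot":[0,0,0],"hand":1},
  {"translation":[-0.2,-0.1,6.6],"rot":[0,0,0],"hand":1},
])

```text
t: 13.08
eef_pos: [0.4905, 0.3464, 0.0336]
ee_rot: [-3.141, 0.0, -1.314]
force: [-0.6, -0.3, -1.9]
width: 0.044
gripper_force: 20.0
```

Request:
move_arm([
  {"translation":[0.1,0,0.3],"rot":[0,0,0],"hand":1},
  {"translation":[0.1,0,0.6],"rot":[0,0,0],"hand":1},
  {"translation":[0.1,0,0.9],"rot":[0,0,0],"hand":1},
  {"translation":[0.1,0,1.1],"rot":[0,0,0],"hand":1},
  {"translation":[0.1,0,1.1],"rot":[0,0,0],"hand":1},
  {"translation":[0.1,0,1.1],"rot":[0,0,0],"hand":1},
])

```text
t: 13.58
eef_pos: [0.4907, 0.3453, 0.0224]
ee_rot: [3.141, -0.0, -1.314]
force: [-0.7, -0.7, -1.3]
width: 0.0442
gripper_force: 20.0
```

Seated to about 1 mm, with no contact force. Release and retreat.

Request:
move_arm([
  {"translation":[0,0,0.05],"rot":[0,0,0],"hand":0.3},
  {"translation":[0,0,0.05],"rot":[0,0,0],"hand":0.25},
  {"translation":[0,0,0.05],"rot":[0,0,0],"hand":0.25},
  {"translation":[0,0,0.05],"rot":[0,0,0],"hand":0.25},
  {"translation":[0,0,-2],"rot":[0,0,0],"hand":0.25},
  {"translation":[0,0,-5],"rot":[0,0,0],"hand":0.25},
  {"translation":[0,0,-8],"rot":[0,0,0],"hand":0.25},
  {"translation":[0,0,-8],"rot":[0,0,0],"hand":0.25},
], squeeze=15)

```text
t: 14.25
eef_pos: [0.4935, 0.348, 0.1089]
ee_rot: [-3.133, 0.004, -1.313]
force: [0.5, 0.3, 0.6]
width: 0.0656
gripper_force: 0.0
```

```bash
cat > chk.py <<'E'
import sys; from h import *
n=sys.argv[1]; T=camT(n); im,d=arm.grab_frame(n); c=cloud(n,d,T); tz=c[...,2]
for a in sys.argv[2:]:
    x,y=map(float,a.split(',')); m=(np.hypot(c[...,0]-x,c[...,1]-y)<.04)&(tz>.045)&(tz<.07)
    if m.sum()>20: print(a,m.sum(),np.round(np.median(c[m],0),4),np.round(tz[m].std(),4),cv2.minAreaRect((c[m][:,:2]*1000).astype(np.float32)))
    else: print(a,"none",m.sum())
E
python3 chk.py wrist .4904,.3448; python3 plan.py .6076 .0960 .1 -75.4
```

```text
.4904,.3448 2090 [0.4899 0.3431 0.0572] 0.0036 ((490.05548095703125, 344.9319763183594), (45.99834442138672, 28.649410247802734), 15.346796035766602)
cm [27.23 -4.74  0.56] deg [-0.33  0.21  0.15] t 14.3 pos [0.4924 0.3472 0.1063] q [ 0.94  0.32 -0.3   0.   -0.94 -0.68] w 0.0657 gf 0.0
```

Request:
move_arm([
  {"translation":[27.1,-4.9,0.2],"rot":[0,0,0],"hand":0.25},
  {"translation":[27.1,-4.9,0.2],"rot":[0,0,0],"hand":0.25},
  {"translation":[27.1,-4.9,0.2],"rot":[0,0,0],"hand":0.25},
  {"translation":[27.1,-4.9,0.2],"rot":[0,0,0],"hand":0.25},
  {"translation":[27.1,-4.9,0.2],"rot":[0,0,0],"hand":0.25},
  {"translation":[27.1,-4.9,0.2],"rot":[0,0,0],"hand":0.25},
  {"translation":[27.1,-4.9,0.2],"rot":[0,0,0],"hand":0.25},
  {"translation":[27.1,-4.9,0.2],"rot":[0,0,0],"hand":0.25},
])

```text
t: 14.97
eef_pos: [0.6078, 0.0912, 0.0995]
ee_rot: [3.14, -0.001, -1.318]
force: [-0.0, 0.4, -0.6]
width: 0.0659
gripper_force: 0.0
```

Request:
move_arm([
  {"translation":[0,0,0],"rot":[0,0,0],"hand":0.25},
  {"translation":[0,0,0],"rot":[0,0,0],"hand":0.25},
  {"translation":[0,0,0],"rot":[0,0,0],"hand":0.25},
])

```text
t: 15.22
eef_pos: [0.6065, 0.0964, 0.1002]
ee_rot: [3.141, 0.0, -1.313]
force: [0.4, 0.2, 1.3]
width: 0.0656
gripper_force: 0.0
```

```bash
python3 chk.py wrist .6076,.096 .64,-.008;python3 plan.py .6075 .0957 .020 -75.4
```

```text
.6076,.096 2173 [0.6076 0.0947 0.0563] 0.0035 ((607.6759643554688, 96.74471282958984), (46.030643463134766, 28.29232406616211), 14.722501754760742)
.64,-.008 3167 [ 0.6397 -0.0071  0.0562] 0.0033 ((639.9390869140625, -7.59303092956543), (46.02249526977539, 28.480106353759766), 17.19374656677246)
cm [ 0.11 -0.07  8.04] deg [0.01 0.   0.19] t 15.27 pos [0.6066 0.0966 0.1004] q [ 0.48  0.35 -0.27 -0.   -0.95 -0.22] w 0.0656 gf 0.0
```

Request:
move_arm([
  {"translation":[0,-0.1,2.5],"rot":[0,0,0],"hand":0.25},
  {"translation":[0,-0.1,5],"rot":[0,0,0],"hand":0.25},
  {"translation":[0,-0.1,7.5],"rot":[0,0,0],"hand":0.25},
  {"translation":[0,-0.1,8],"rot":[0,0,0],"hand":0.25},
  {"translation":[0,-0.1,8],"rot":[0,0,0],"hand":0.25},
  {"translation":[0,-0.1,8],"rot":[0,0,0],"hand":0.4},
  {"translation":[0,-0.1,8],"rot":[0,0,0],"hand":1},
  {"translation":[0,-0.1,8],"rot":[0,0,0],"hand":1},
])

```text
t: 15.93
eef_pos: [0.609, 0.0967, 0.0223]
ee_rot: [-3.139, 0.0, -1.313]
force: [-0.4, 0.1, 0.7]
width: 0.0513
gripper_force: 0.0
```

Request:
move_arm([
  {"translation":[0,0,0],"rot":[0,0,0],"hand":1},
  {"translation":[0,0,0],"rot":[0,0,0],"hand":1},
  {"translation":[0,0,0],"rot":[0,0,0],"hand":1},
  {"translation":[0,0,0],"rot":[0,0,0],"hand":1},
  {"translation":[0,0,0],"rot":[0,0,0],"hand":1},
])

```text
t: 16.35
eef_pos: [0.6068, 0.0954, 0.0221]
ee_rot: [3.14, -0.0, -1.314]
force: [-7.6, -0.4, 10.5]
width: 0.0378
gripper_force: 15.0
```

D is soft. Lift it and carry it to the box's other half.

Request:
move_arm([
  {"translation":[0,0,-2],"rot":[0,0,0],"hand":1},
  {"translation":[0,0,-5],"rot":[0,0,0],"hand":1},
  {"translation":[0,0,-8],"rot":[0,0,0],"hand":1},
  {"translation":[0,0,-8.5],"rot":[0,0,0],"hand":1},
  {"translation":[0,0,-8.5],"rot":[0,0,0],"hand":1},
])

```text
t: 16.77
eef_pos: [0.6097, 0.0966, 0.109]
ee_rot: [-3.136, 0.001, -1.314]
force: [0.1, 0.4, -2.4]
width: 0.0377
gripper_force: 15.0
```

```bash
python3 plan.py .5315 -.2484 .1 -85
```

```text
cm [31.38 16.34  0.77] deg [-0.33  0.08  9.73] t 16.77 pos [0.6097 0.0966 0.109 ] q [ 0.47  0.34 -0.26  0.   -0.96 -0.22] w 0.0377 gf 15.0
```

Request:
move_arm([
  {"translation":[3.2,1.6,0],"rot":[0,0,9.7],"hand":1},
  {"translation":[6.6,3.4,0],"rot":[0,0,9.7],"hand":1},
  {"translation":[10,5.2,0],"rot":[0,0,9.7],"hand":1},
  {"translation":[13.5,7,0],"rot":[0,0,9.7],"hand":1},
  {"translation":[17,8.8,0],"rot":[0,0,9.7],"hand":1},
  {"translation":[20.5,10.6,0],"rot":[0,0,9.7],"hand":1},
  {"translation":[24,12.5,0],"rot":[0,0,9.7],"hand":1},
  {"translation":[27.5,14.4,0],"rot":[0,0,9.7],"hand":1},
])

```text
t: 17.43
eef_pos: [0.537, -0.2081, 0.1046]
ee_rot: [3.14, 0.001, -1.483]
force: [1.1, 0.1, -1.9]
width: 0.0377
gripper_force: 15.0
```

```bash
python3 plan.py .5315 -.2484 .1 -85
```

```text
cm [3.97 0.9  0.45] deg [0.07 0.03 0.02] t 17.43 pos [ 0.537  -0.2081  0.1046] q [-0.03  0.29 -0.35 -0.   -0.93  0.12] w 0.0377 gf 15.0
```

Request:
move_arm([
  {"translation":[2.5,0.6,0.2],"rot":[0,0,0],"hand":1},
  {"translation":[4,0.9,0.4],"rot":[0,0,0],"hand":1},
  {"translation":[4,0.9,0.4],"rot":[0,0,0],"hand":1},
  {"translation":[4,0.9,0.4],"rot":[0,0,0],"hand":1},
  {"translation":[4,0.9,0.4],"rot":[0,0,0],"hand":1},
])

```text
t: 17.85
eef_pos: [0.5326, -0.2468, 0.1008]
ee_rot: [3.141, 0.001, -1.484]
force: [0.3, 0.4, -1.1]
width: 0.0377
gripper_force: 15.0
```

```bash
python3 plan.py .5315 -.2484 .027 -85
```

```text
cm [0.15 0.12 7.38] deg [ 0.06  0.03 -0.  ] t 17.85 pos [ 0.5326 -0.2468  0.1008] q [-0.1   0.31 -0.33 -0.   -0.93  0.19] w 0.0377 gf 15.0
```

Request:
move_arm([
  {"translation":[0.1,0.1,2.5],"rot":[0,0,0],"hand":1},
  {"translation":[0.1,0.1,5],"rot":[0,0,0],"hand":1},
  {"translation":[0.1,0.1,6.8],"rot":[0,0,0],"hand":1},
  {"translation":[0.1,0.1,7.3],"rot":[0,0,0],"hand":1},
  {"translation":[0.1,0.1,7.3],"rot":[0,0,0],"hand":1},
  {"translation":[0.1,0.1,7.3],"rot":[0,0,0],"hand":0.3},
  {"translation":[0.1,0.1,7.3],"rot":[0,0,0],"hand":0.3},
  {"translation":[0.1,0.1,7.3],"rot":[0,0,0],"hand":0.3},
])

```text
t: 18.52
eef_pos: [0.5334, -0.2483, 0.0301]
ee_rot: [-3.139, -0.001, -1.482]
force: [0.4, 0.1, 0.3]
width: 0.0523
gripper_force: 0.0
```

Request:
move_arm([
  {"translation":[0,0,0],"rot":[0,0,0],"hand":0.3},
  {"translation":[0,0,-2],"rot":[0,0,0],"hand":0.3},
  {"translation":[0,0,-5],"rot":[0,0,0],"hand":0.3},
  {"translation":[0,0,-8],"rot":[0,0,0],"hand":0.3},
  {"translation":[0,0,-8],"rot":[0,0,0],"hand":0.25},
])

```text
t: 18.93
eef_pos: [0.5361, -0.2495, 0.1156]
ee_rot: [-3.132, -0.004, -1.482]
force: [1.9, -0.7, 0.8]
width: 0.0634
gripper_force: 0.0
```

```bash
python3 chk.py wrist .5315,-.2484; python3 plan.py .6399 -.0078 .1 -73.2
```

```text
.5315,-.2484 1965 [ 0.5326 -0.2497  0.0572] 0.0036 ((533.0235595703125, -247.53195190429688), (46.05781555175781, 28.46161651611328), 5.885533332824707)
cm [-23.1  -12.57   1.34] deg [ -0.42  -0.18 -11.76] t 18.98 pos [ 0.5349 -0.249   0.113 ] q [-0.1   0.3  -0.32  0.   -0.95  0.19] w 0.0648 gf 0.0
```

D stands in the box. Now C.

Request:
move_arm([
  {"translation":[-23.1,-12.7,1],"rot":[0,0,-11.8],"hand":0.25},
  {"translation":[-23.1,-12.7,1],"rot":[0,0,-11.8],"hand":0.25},
  {"translation":[-23.1,-12.7,1],"rot":[0,0,-11.8],"hand":0.25},
  {"translation":[-23.1,-12.7,1],"rot":[0,0,-11.8],"hand":0.25},
  {"translation":[-23.1,-12.7,1],"rot":[0,0,-11.8],"hand":0.25},
  {"translation":[-23.1,-12.7,1],"rot":[0,0,-11.8],"hand":0.25},
  {"translation":[-23.1,-12.7,1],"rot":[0,0,-11.8],"hand":0.25},
  {"translation":[-23.1,-12.7,1],"rot":[0,0,-11.8],"hand":0.25},
])

```text
t: 19.65
eef_pos: [0.6396, -0.0036, 0.0978]
ee_rot: [-3.142, 0.0, -1.274]
force: [0.1, -0.5, -0.5]
width: 0.0659
gripper_force: 0.0
```

Request:
move_arm([
  {"translation":[0,0,0],"rot":[0,0,0],"hand":0.25},
  {"translation":[0,0,0],"rot":[0,0,0],"hand":0.25},
  {"translation":[0,0,0],"rot":[0,0,0],"hand":0.25},
  {"translation":[0,0,0],"rot":[0,0,0],"hand":0.25},
])

```text
t: 19.98
eef_pos: [0.6381, -0.0083, 0.0987]
ee_rot: [-3.141, 0.0, -1.279]
force: [-0.1, -0.7, -0.4]
width: 0.0657
gripper_force: 0.0
```

```bash
python3 plan.py .6399 -.0078 .020 -73.2
```

```text
cm [ 0.01 -0.18  7.87] deg [-0.01  0.   -0.07] t 19.98 pos [ 0.6381 -0.0083  0.0987] q [ 0.29  0.39 -0.22 -0.   -0.97 -0.  ] w 0.0657 gf 0.0
```

Request:
move_arm([
  {"translation":[0,-0.2,2.5],"rot":[0,0,0],"hand":0.25},
  {"translation":[0,-0.2,5],"rot":[0,0,0],"hand":0.25},
  {"translation":[0,-0.2,7.4],"rot":[0,0,0],"hand":0.25},
  {"translation":[0,-0.2,7.9],"rot":[0,0,0],"hand":0.25},
  {"translation":[0,-0.2,7.9],"rot":[0,0,0],"hand":0.25},
  {"translation":[0,-0.2,7.9],"rot":[0,0,0],"hand":0.4},
  {"translation":[0,-0.2,7.9],"rot":[0,0,0],"hand":1},
  {"translation":[0,-0.2,7.9],"rot":[0,0,0],"hand":1},
])

```text
t: 20.65
eef_pos: [0.6415, -0.0064, 0.0213]
ee_rot: [-3.139, -0.0, -1.277]
force: [0.4, -0.8, -0.5]
width: 0.051
gripper_force: 0.0
```

Request:
move_arm([
  {"translation":[0,0,0],"rot":[0,0,0],"hand":1},
  {"translation":[0,0,0],"rot":[0,0,0],"hand":1},
  {"translation":[0,0,0],"rot":[0,0,0],"hand":1},
  {"translation":[0,0,0],"rot":[0,0,0],"hand":1},
  {"translation":[0,0,0],"rot":[0,0,0],"hand":1},
])

```text
t: 21.07
eef_pos: [0.6408, -0.0065, 0.0211]
ee_rot: [-3.14, -0.0, -1.277]
force: [-2.3, -0.7, 6.2]
width: 0.0445
gripper_force: 15.0
```

C is firm. It goes to the near nest.

Request:
move_arm([
  {"translation":[0,0,0],"rot":[0,0,0],"hand":1},
  {"translation":[0,0,-2],"rot":[0,0,0],"hand":1},
  {"translation":[0,0,-5],"rot":[0,0,0],"hand":1},
  {"translation":[0,0,-8],"rot":[0,0,0],"hand":1},
  {"translation":[0,0,-8],"rot":[0,0,0],"hand":1},
  {"translation":[0,0,-8],"rot":[0,0,0],"hand":1},
], squeeze=20)

```text
t: 21.57
eef_pos: [0.6418, -0.006, 0.1023]
ee_rot: [-3.137, -0.0, -1.277]
force: [0.2, 0.8, -2.4]
width: 0.0444
gripper_force: 19.9
```

```bash
python3 plan.py .4992 .2562 .1 -73.2
```

```text
cm [-29.23   6.06   0.2 ] deg [-0.29 -0.    0.03] t 21.57 pos [ 0.6418 -0.006   0.1023] q [ 0.29  0.39 -0.21  0.   -0.97 -0.  ] w 0.0444 gf 19.9
```

Request:
move_arm([
  {"translation":[-3.3,0.7,0],"rot":[0,0,0],"hand":1},
  {"translation":[-7,1.5,0],"rot":[0,0,0],"hand":1},
  {"translation":[-11,2.3,0],"rot":[0,0,0],"hand":1},
  {"translation":[-15,3.1,0],"rot":[0,0,0],"hand":1},
  {"translation":[-19,3.9,0],"rot":[0,0,0],"hand":1},
  {"translation":[-23,4.8,0],"rot":[0,0,0],"hand":1},
  {"translation":[-26.5,5.5,0],"rot":[0,0,0],"hand":1},
  {"translation":[-29.2,6,0],"rot":[0,0,0],"hand":1},
])

```text
t: 22.23
eef_pos: [0.4962, 0.2574, 0.0987]
ee_rot: [3.14, -0.0, -1.276]
force: [0.6, 0.5, -1.1]
width: 0.0441
gripper_force: 19.9
```

Request:
move_arm([
  {"translation":[0,0,0],"rot":[0,0,0],"hand":1},
  {"translation":[0,0,0],"rot":[0,0,0],"hand":1},
  {"translation":[0,0,0],"rot":[0,0,0],"hand":1},
  {"translation":[0,0,0],"rot":[0,0,0],"hand":1},
])

```text
t: 22.57
eef_pos: [0.4983, 0.2547, 0.099]
ee_rot: [3.141, -0.0, -1.278]
force: [-0.0, -0.3, -1.2]
width: 0.0444
gripper_force: 19.9
```

```bash
python3 plan.py .4992 .2562 .034 -73.2
```

```text
cm [-0.12 -0.13  6.5 ] deg [ 0.06 -0.02 -0.03] t 22.57 pos [0.4983 0.2547 0.099 ] q [ 0.82  0.27 -0.39 -0.   -0.91 -0.53] w 0.0444 gf 19.9
```

Request:
move_arm([
  {"translation":[-0.1,-0.1,2.5],"rot":[0,0,0],"hand":1},
  {"translation":[-0.1,-0.1,4.5],"rot":[0,0,0],"hand":1},
  {"translation":[-0.1,-0.1,5.3],"rot":[0,0,0],"hand":1},
  {"translation":[-0.1,-0.1,5.6],"rot":[0,0,0],"hand":1},
  {"translation":[-0.1,-0.1,5.9],"rot":[0,0,0],"hand":1},
  {"translation":[-0.1,-0.1,6.2],"rot":[0,0,0],"hand":1},
  {"translation":[-0.1,-0.1,6.5],"rot":[0,0,0],"hand":1},
  {"translation":[-0.1,-0.1,6.5],"rot":[0,0,0],"hand":1},
])

```text
t: 23.23
eef_pos: [0.4993, 0.2569, 0.0347]
ee_rot: [-3.141, 0.0, -1.277]
force: [-0.3, 0.2, -1.7]
width: 0.0444
gripper_force: 19.9
```

Request:
move_arm([
  {"translation":[0,0,0.3],"rot":[0,0,0],"hand":1},
  {"translation":[0,0,0.6],"rot":[0,0,0],"hand":1},
  {"translation":[0,0,0.9],"rot":[0,0,0],"hand":1},
  {"translation":[0,0,1.2],"rot":[0,0,0],"hand":1},
  {"translation":[0,0,1.2],"rot":[0,0,0],"hand":1},
  {"translation":[0,0,1.2],"rot":[0,0,0],"hand":1},
])

```text
t: 23.73
eef_pos: [0.499, 0.2568, 0.0224]
ee_rot: [3.141, -0.0, -1.277]
force: [-0.4, 0.1, -1.4]
width: 0.044
gripper_force: 19.9
```

Request:
move_arm([
  {"translation":[0,0,0.05],"rot":[0,0,0],"hand":0.3},
  {"translation":[0,0,0.05],"rot":[0,0,0],"hand":0.25},
  {"translation":[0,0,0.05],"rot":[0,0,0],"hand":0.25},
  {"translation":[0,0,0.05],"rot":[0,0,0],"hand":0.25},
  {"translation":[0,0,-2],"rot":[0,0,0],"hand":0.25},
  {"translation":[0,0,-5],"rot":[0,0,0],"hand":0.25},
  {"translation":[0,0,-9],"rot":[0,0,0],"hand":0.25},
  {"translation":[0,0,-11],"rot":[0,0,0],"hand":0.25},
])

```text
t: 24.4
eef_pos: [0.5005, 0.2577, 0.1368]
ee_rot: [-3.137, 0.001, -1.276]
force: [1.1, 1.4, 0.8]
width: 0.0652
gripper_force: 0.0
```

Request:
move_arm([
  {"translation":[0,0,0],"rot":[0,0,0],"hand":0.25},
  {"translation":[0,0,0],"rot":[0,0,0],"hand":0.25},
  {"translation":[0,0,0],"rot":[0,0,0],"hand":0.25},
])

```text
t: 24.65
eef_pos: [0.4987, 0.2567, 0.1322]
ee_rot: [3.141, 0.0, -1.278]
force: [-0.5, -0.4, 0.7]
width: 0.0657
gripper_force: 0.0
```

```bash
python3 chk.py wrist .4992,.2552; python3 chk.py scene .4992,.2552 .4904,.3448 .5387,-.338 .533,-.2478
```

```text
.4992,.2552 1757 [0.4984 0.2539 0.0572] 0.0036 ((498.34027099609375, 255.73194885253906), (45.93590545654297, 28.388126373291016), 16.52259635925293)
.4992,.2552 203 [0.4984 0.2502 0.0553] 0.0041 ((498.0920104980469, 253.48085021972656), (45.999568939208984, 31.195575714111328), 16.598508834838867)
.4904,.3448 154 [0.4848 0.3375 0.0539] 0.0044 ((488.9870910644531, 343.9068908691406), (46.689727783203125, 32.87255096435547), 19.870405197143555)
.5387,-.338 407 [ 0.5395 -0.3368  0.0565] 0.0039 ((540.14697265625, -336.54766845703125), (47.30954360961914, 28.62898063659668), 4.5862345695495605)
.533,-.2478 364 [ 0.5321 -0.2488  0.0564] 0.004 ((532.9426879882812, -248.0172119140625), (47.05685043334961, 28.037988662719727), 5.107553005218506)
```

All four are in place, and the arm is clear and still.

```bash
python3 -c "
from station import arm
print(arm.job_done())"
```

```text
the job is handed in; nothing more can be done
None
```

I handed the job in at about 25 s: depth checks showed the two firm dampers seated upright in the left grey tray's nests and the two soft ones standing in the cardboard box, but the hand-in returned no verdict.

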